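# Turn a culture dish over in its sloping stand

### The arm

A 7-joint arm with a two-finger parallel gripper is mounted at the origin on a cart in front of the work surface, level with it; the furniture and walls round the work are solid. World frame = base frame: x ahead of the robot, y to its left, z up, the work surface at z = 0. Lengths are in m, angles in rad, forces in N, time in s.
With the tool pointing down it reaches from about 0.4 to 0.875 m from the base axis. Payload 19.3 kg.
Tool frame: the origin (TCP) lies midway between the tips of the shut fingers; the grasp point (between the pads) lies 19 mm behind it; z points along the fingers, y is the line along which they close (so a half turn about z gives the same grasp; the last joint's range is limited). The gripper opens to 85 mm and grips with 20 to 120 N. Pads are 22 mm wide; open, the fingers measure 114 mm over their backs; the gripper's body (76 mm by 85 mm) begins 54 mm behind the grasp point. The pads swing forward as they close: fully open they stand 13 mm farther back than shut.
Start: joints at [1.071, 0.521, -0.036, 1.599, 0.021, 1.021, -0.113], TCP at [0.26, -0.568, 0.231] pointing down, gripper open.
Joint ranges: [-2.91, 2.91], [-0.3, 2.13], [-1.5, 1.42], [0.17, 2.43], [-1.26, 4.41], [0.16, 1.93], [-2.52, 2.52]. Speed limits (rad/s): [1.89, 1.89, 2.39, 2.39, 3.01, 3.01, 3.01].

### API

Orientations are given as a unit quaternion [x, y, z, w].
In Python, from station import manip gives the robot as it stands.
- The arm moves only by the tool apply_moves, never from a script. Its arguments are lists of equal length, an entry for each row: "fingers": the opening, from 0 (shut) to 1 (fully open); "travel": the shift along the tool's x, y, z in units of 0.12 m (1.0 is 0.12 m), a list of three; "rot": the turn, a rotation vector about the tool's x, y, z in units of pi/4 rad (1.0 is pi/4 rad), a list of three. A call has 1 to 10 rows; each row shifts and turns the commanded pose from where the row before left it, along the tool's axes as they then stand; what a row does not reach is not made up. A row lasts 1/10 s, in which the tool goes at most 50 mm and 8.59 degrees, less where a joint would pass 70% of its speed; a pose out of reach is approached as far as the arm can. A call with a number of a shift or a turn outside -1 to 1 is refused whole. A call with a gripper value outside its range is refused whole. The fingers move at their own pace and stop on an object; "squeeze" is the grip in N (left out, the last holds). Time passes only in rows, so rows that do not move let the fingers close. It gives the time, the measured TCP pose, the force and the opening at its end, in the units of the state.
- manip.get_obs(): the state, without advancing time (a new reading comes with each control period).
- manip.get_image(name): name is "scene" or "side" or "wrist"; returns a dict with "image" (420x560x3 uint8, blue, green, red), "fovy" (degrees; the focal length in pixels is half the picture's height over the tangent of half this angle, whatever the lens; pixels are square), "cx", "cy" (the principal point, pixels), "rvec" (rotation vector, rad) and "tvec" (3), from world to camera coordinates, as OpenCV has them. Camera axes: x right, y down, z forward; pixel columns grow to the right and rows downward; lengths in m; the calibration is good to about 2 mm. A picture is of the moment at which its call begins. There is no depth.
- manip.sign_off(): hands the job in, once; it reports no verdict.
The state is a dict: "clock": time; "joint_pos": joint angles; "qd": joint speeds; "effort": joint torques, N m; "eef_pos": TCP position; "tool_rot": TCP orientation; "force": force on the tool from outside, world axes, zero at the start; "moment": the same for the moment, N m; "grip_width": opening from 0.0 (shut) to 1.0 (fully open).
Only numpy, scipy, OpenCV 4.12 (cv2) and the standard library are available. Lean on these libraries where they do the work, as an engineer would, in place of code of your own. Each camera call takes 0.05 s, during which the arm holds its last target. There are 200 camera calls.

### The job

Turn the larger of the two lidded culture dishes over, so that condensation cannot drip onto the culture: take it out of its sloping stand, pinch lid and base together so that the dish stays closed throughout, and seat it again in the same stand with the lid underneath. Let go of it there, and leave the smaller dish alone.

Things in the scene. Friction and masses are not known exactly. Their poses are not given: they have to be found in the camera images.
- dish_base: base of the larger dish: clear round shell with tan gel, diameter 84 mm, 15 mm high, 45 g, loose. Origin: centre of its underside; z is the dish's axis, from base to lid. At the start z points up and away from the robot and somewhat to its right, 55 degrees from vertical; the underside lies on the stand's slope.
- dish_lid: clear lid of the larger dish, diameter 92 mm, 12 mm high, flat top, 20 g, loose: it only sits over the base with 2 mm play and comes off unless the two are pinched together. Origin: centre of its open end; z points from there to its top. The closed dish is 17 mm thick from the base's underside to the lid's top.
- dish_stand: fixed aluminium stand of the larger dish. Origin: under it on the worktop; x level, the way the slope descends (away from the robot and somewhat to its right), z up. An 84 mm wide, 4 mm thick plate slopes at 55 degrees; the dish lies flat on it, its rim on two rubber pegs (8 mm thick, standing 24 mm off the slope) near the low, far edge. The dish slides out up the slope.
- dish_stand_seat (a point): where the middle of the seated dish lies, whichever way up: 8.5 mm off the slope, 60 mm above the worktop. Axes as dish_stand. Up the slope from here (towards the robot) the plate ends after 14 mm, the dish after 46 mm: its overhanging upper part can be pinched with fingers pointing down the slope, with at least 40 mm of free space beneath it.
- dish_mid (a point): point of the base on its axis, 8.5 mm from its underside towards the lid: the middle of the closed dish.
- lid_mid (a point): point of the lid on its axis, 3.5 mm from its open end towards its top: the middle of the closed dish; it coincides with dish_mid within the 2 mm play while the dish is closed.
- small_dish: the smaller lidded culture dish, 60 mm across and 17 mm thick, lying on its own smaller stand of the same kind; to be left alone. A tall covered machine (over 0.3 m) stands close to the right of the two stands, a high wall 0.2 m to their left. Origin: centre of its underside; z from base to lid.
Not all that is in view belongs to the job. Leave any yellow look-alike of the dish_base alone.

How it is judged:
At the end, for the whole second after the job is handed in: Larger dish back in its own stand within 15 mm of the seat, turned over with the lid underneath (axis from base to lid 115 to 135 degrees from upright), closed (lid and base within 10 mm and 10 degrees of each other), released and at rest (distance between dish_mid and dish_stand_seat below 0.015 m and angle between dish_base's own z axis and vertical between 2 and 2.36 rad and distance between dish_mid and lid_mid below 0.01 m and angle between the z axis of dish_base and the z axis of dish_lid, either way round below 0.17 rad and linear speed of each of dish_base, dish_lid below 0.02 m/s and contact force between dish_base and the fingers below 0.1 N); the robot touches nothing.
It fails at once if the larger dish comes open: lid and base more than 10 mm or 10 degrees apart (not (distance between dish_mid and lid_mid below 0.01 m and angle between the z axis of dish_base and the z axis of dish_lid, either way round below 0.17 rad)).
It fails at once if the smaller dish is moved by more than 15 mm (distance of small_dish from where it was at the start of the episode above 0.015 m).
It also fails if it takes over 45 s, if anything falls off the work surface, if the arm or the gripper's body presses on something with over 40 N, if the wrist force passes 120 N, or if a joint passes its speed limit or range.

## Working session

There is one attempt and no reset: what is moved stays moved. The work goes in short steps, Python scripts to look and compute and a tool call to move; the robot and the scene stay as the last step left them, time stands still between calls to the robot, and variables do not carry over. Pictures are saved under pics/ and viewed, on a budget of 10 in all, crops included, one or two more only if the job needs it, and the job is handed in when it is done.

Besides the shell and the picture viewer there is one more tool, called after ">>>" as name(argument=value, ...) on one line, values as JSON. apply_moves: Moves the arm, as the interface text tells. Shifts and turns lie within -1 to 1; 1 stands for 0.12 m of shift or pi/4 rad of turn. Its arguments: {"type":"object","properties":{"fingers":{"type":"array"},"travel":{"type":"array"},"rot":{"type":"array"},"squeeze":{"type":"number"}},"required":["fingers","travel","rot"]}

```bash
mkdir -p pics; python3 - <<'E'
from station import manip
import cv2
for n in ("scene","side"):
    d=manip.get_image(n); cv2.imwrite(f"pics/{n}0.png",d["image"]); print(n,d["fovy"],d["cx"],d["cy"],d["rvec"],d["tvec"])
o=manip.get_obs(); print(o)
E
```

```text
scene 54.535053690218746 271.5152746134062 200.43194041196062 [ 2.32954633 -0.62046671  0.2440726 ] [-0.44098263  0.33003125  0.65767066]
side 47.9387794510267 283.6339833296979 209.4860281442147 [ 1.39818271 -2.35992538  0.73284819] [0.36240236 0.40520196 0.6340851 ]
{'clock': 0.1, 'joint_pos': array([ 1.07080191,  0.52194739, -0.03637473,  1.59994303,  0.0212092 ,
        1.0211234 , -0.11280198]), 'qd': array([ 0.00143346, -0.00234104,  0.00018121, -0.00060754, -0.00093099,
       -0.00166868,  0.00029228]), 'effort': array([ 4.87631405e-03, -9.28465819e+01,  1.98440641e+00, -3.70523000e+01,
        1.81253662e-02,  5.31374637e-03,  7.77495461e-05]), 'eef_pos': array([ 0.2602906 , -0.56788138,  0.23078999]), 'tool_rot': array([ 9.76994699e-01,  2.13262958e-01, -1.38445690e-04, -4.99134370e-04]), 'force': array([0.92422287, 0.02591142, 0.63238194]), 'moment': array([-0.02527802, -0.04433586, -0.04742419]), 'grip_width': 0.9993813304868739}
```

View pics/scene0.png

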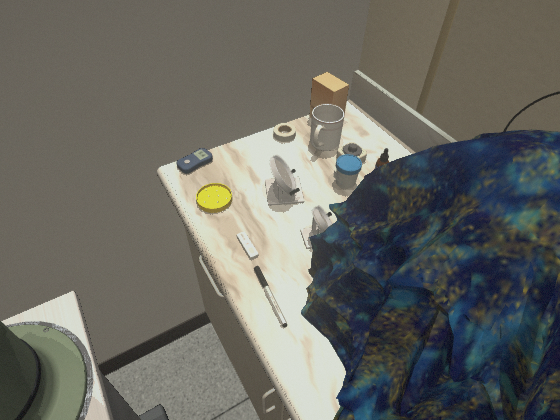

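View pics/side0.png

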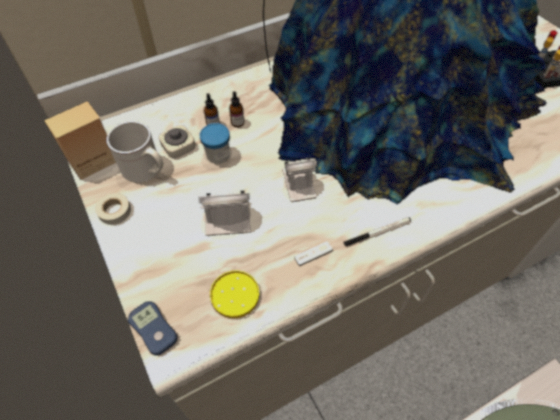

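The scene view shows the larger stand near (285,180), the smaller one near (320,220), and the yellow decoy at (214,197). In the side view they are at (228,208), (300,175) and (235,295). The larger clear dish on its stand is my candidate, so I'll enlarge it in both views.

```bash
python3 - <<'E'
import cv2,numpy as np
a=cv2.imread("pics/scene0.png")[140:260,255:345]; b=cv2.imread("pics/side0.png")[145:255,190:330]
a=cv2.resize(a,None,fx=4,fy=4,interpolation=cv2.INTER_CUBIC);b=cv2.resize(b,None,fx=3,fy=3,interpolation=cv2.INTER_CUBIC)
c=np.zeros((480,360+420,3),np.uint8);c[:480,:360]=a;c[:330,360:]=b
cv2.imwrite("pics/crop0.png",c)
E
```

```text
(no output)
```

View pics/crop0.png

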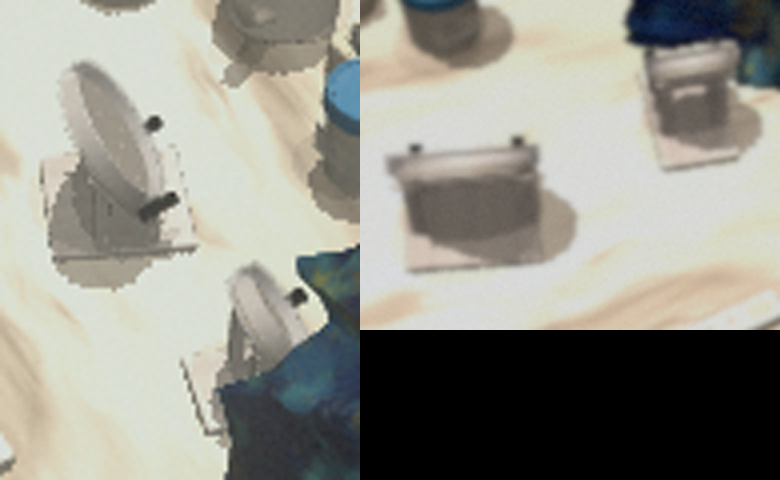

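```bash
cat > h.py <<'E'
import numpy as np, cv2
from scipy.optimize import least_squares
from scipy.spatial.transform import Rotation as R
from station import manip
CAL={"scene":(54.535053690218746,271.5152746134062,200.43194041196062,[2.32954633,-0.62046671,0.2440726],[-0.44098263,0.33003125,0.65767066]),
"side":(47.9387794510267,283.6339833296979,209.4860281442147,[1.39818271,-2.35992538,0.73284819],[0.36240236,0.40520196,0.6340851])}
def proj(c,P):
    f,cx,cy,r,t=CAL[c] if isinstance(c,str) else c
    F=210/np.tan(np.radians(f)/2)
    return cv2.projectPoints(np.array(P,float).reshape(-1,3),np.array(r,float),np.array(t,float),np.array([[F,0,cx],[0,F,cy],[0,0,1]]),None)[0][:,0]
def ray(c,uv,z):
    f,cx,cy,r,t=CAL[c]; F=210/np.tan(np.radians(f)/2); M=cv2.Rodrigues(np.array(r))[0]
    o=-M.T@np.array(t); d=M.T@np.array([(uv[0]-cx)/F,(uv[1]-cy)/F,1]); return o+d*(z-o[2])/d[2]
def seatframe(x,y,yaw):
    c,s=np.cos(np.radians(55)),np.sin(np.radians(55)); Rz=R.from_euler('z',yaw).as_matrix()
    ds=Rz@[c,0,-s]; n=Rz@[s,0,c]; lat=Rz@[0,1,0]
    return np.array([x,y,.06]),ds,lat,n
E
python3 - <<'E'
from h import *
for c,ps in (("scene",[(265,178.8),(268,204.5),(304.3,201.5),(298.8,177)]),("side",[(205.7,235),(250,232.3)])):
    for p in ps: print(c,p,ray(c,p,.002).round(4))
S=np.array([(295,170.5),(298.75,190.3)]); D=np.array([(208.3,194.3),(242.3,192.3)])
def res(q,full=False):
    o,d,l,n=seatframe(*q[:3]); w=q[3]
    P=[o-.0085*n+.024*n+l*s*w+d*np.sqrt(.05**2-w*w) for s in (1,-1)]
    top=o+.0085*n-.046*d
    return np.r_[(proj("scene",P)-S).ravel(),(proj("side",P)-D).ravel(),(proj("scene",[top])-[(275,155.8)]).ravel()*.5]
for y0 in (-.5,.0,.5):
    g=ray("scene",(285,195),0)
    r=least_squares(res,[g[0],g[1],y0,.03],loss='soft_l1'); print(r.x.round(4),r.cost,res(r.x).round(1))
E
```

```text
scene (265, 178.8) [0.6276 0.24   0.002 ]
scene (268, 204.5) [0.5917 0.1616 0.002 ]
scene (304.3, 201.5) [0.6705 0.1275 0.002 ]
scene (298.8, 177) [0.7037 0.2038 0.002 ]
side (205.7, 235) [0.6229 0.2369 0.002 ]
side (250, 232.3) [0.5886 0.1621 0.002 ]
[ 0.6403  0.1858 -0.4645  0.0316] 5.7546564079629565 [-0.6 -0.1 -1.7 -1.1  0.4 -2.4 -0.  -1.4 -1.2  1.9]
[ 0.6403  0.1858 -0.4645  0.0316] 5.754656407963525 [-0.6 -0.1 -1.7 -1.1  0.4 -2.4 -0.  -1.4 -1.2  1.9]
[ 0.6403  0.1858 -0.4645  0.0316] 5.754656407964978 [-0.6 -0.1 -1.7 -1.1  0.4 -2.4 -0.  -1.4 -1.2  1.9]<stdin>:7: RuntimeWarning: invalid value encountered in sqrt
```

```bash
python3 - <<'E'
from h import *
for c in ("scene","side"):
    f,cx,cy,r,t=CAL[c];M=cv2.Rodrigues(np.array(r))[0];print(c,"cam",(-M.T@np.array(t)).round(3))
for c,ps in (("side",[(280,110),(285,145),(350,190),(430,185),(510,190)]),("scene",[(310,270),(305,300),(345,360),(350,195)])):
    for p in ps: print(c,p,ray(c,p,0).round(3),ray(c,p,.3).round(3))
for n,s in (("scene",(320,215)),("side",(298,165))): print("small",n,ray(n,s,.045).round(3))
print("image corners of worktop", ray("scene",(160,168),0).round(3),ray("scene",(270,410),0).round(3),ray("side",(165,380),0).round(3))
E
```

```text
scene cam [ 0.28  -0.395  0.708]
side cam [0.153 0.33  0.752]
side (280, 110) [ 0.848 -0.042  0.   ] [0.57  0.107 0.3  ]
side (285, 145) [ 0.75  -0.001  0.   ] [0.511 0.131 0.3  ]
side (350, 190) [ 0.583 -0.057 -0.   ] [0.411 0.098 0.3  ]
side (430, 185) [ 0.516 -0.204 -0.   ] [0.371 0.009 0.3  ]
side (510, 190) [ 0.43  -0.336  0.   ] [ 0.319 -0.07   0.3  ]
scene (310, 270) [ 0.578 -0.036 -0.   ] [ 0.452 -0.189  0.3  ]
scene (305, 300) [ 0.532 -0.088  0.   ] [ 0.426 -0.219  0.3  ]
scene (345, 360) [ 0.529 -0.22   0.   ] [ 0.424 -0.294  0.3  ]
scene (350, 195) [0.778 0.092 0.   ] [ 0.567 -0.114  0.3  ]
small scene [0.655 0.046 0.045]
small side [0.656 0.022 0.045]
image corners of worktop [0.416 0.409 0.   ] [ 0.377 -0.225  0.   ] [0.413 0.396 0.   ]
```

>>> apply_moves(fingers=[1,1,1,1,1,1,1,1], travel=[[0,-0.2,-0.24],[0,-0.2,-0.24],[0,-0.2,-0.24],[0,-0.2,-0.24],[0,-0.2,-0.24],[0,-0.2,-0.24],[0,-0.2,-0.24],[0,-0.2,-0.24]], rot=[[0,0,0],[0,0,0],[0,0,0],[0,0,0],[0,0,0],[0,0,0],[0,0,0],[0,0,0]])

```text
clock: 0.9
eef_pos: [0.1798, -0.3925, 0.4627]
tool_rot: [0.977, 0.213, -0.0, -0.0]
force: [0.1, -0.4, 0.3]
grip_width: 1.002
```

```bash
cat >> h.py <<'E'
from scipy.linalg import logm, expm
def T(p,Rm): M=np.eye(4); M[:3,:3]=Rm; M[:3,3]=p; return M
def cur():
    o=manip.get_obs(); return T(o["eef_pos"],R.from_quat(o["tool_rot"]).as_matrix()),o
def tgt(seat,yaw,up,flip=False,alpha=0,off=0):
    """tool pose with TCP 'up' m up the slope from seat; alpha turns about n through seat, off along n"""
    o,d,l,n=seatframe(seat[0],seat[1],yaw); o=np.array([seat[0],seat[1],seat[2] if len(seat)>2 else .06])
    q=R.from_rotvec(alpha*n).as_matrix(); d=q@d; y=-n if flip else n
    return T(o-up*d+off*n,np.c_[np.cross(y,d),y,d])
def rows(A,B,n):
    L=logm(np.linalg.inv(A)@B).real; E=expm(L/n)
    print(n,"rows travel",(E[:3,3]/.12).round(3),"rot",(R.from_matrix(E[:3,:3]).as_rotvec()/(np.pi/4)).round(3))
E
python3 - <<'E'
from h import *
A,o=cur(); print(o["eef_pos"],o["joint_pos"].round(2),o["clock"])
Z=T([0,0,0],R.from_euler('z',1.43).as_matrix()); rows(A,Z@A,14)
E
```

```text
[ 0.17984214 -0.39245485  0.46266804] [ 1.05  0.02 -0.05  1.69  0.    1.43 -0.14] 0.9
14 rows travel [ 0.367 -0.019 -0.   ] rot [-0.   -0.   -0.13]
```

>>> apply_moves(fingers=[1,1,1,1,1,1,1,1,1,1], travel=[[0.367,-0.019,0],[0.367,-0.019,0],[0.367,-0.019,0],[0.367,-0.019,0],[0.367,-0.019,0],[0.367,-0.019,0],[0.367,-0.019,0],[0.367,-0.019,0],[0.367,-0.019,0],[0.367,-0.019,0]], rot=[[0,0,-0.13],[0,0,-0.13],[0,0,-0.13],[0,0,-0.13],[0,0,-0.13],[0,0,-0.13],[0,0,-0.13],[0,0,-0.13],[0,0,-0.13],[0,0,-0.13]])

```text
clock: 1.9
eef_pos: [0.4294, -0.0507, 0.4615]
tool_rot: [0.747, 0.665, -0.0, -0.0]
force: [0.5, 0.4, -0.7]
grip_width: 0.996
```

>>> apply_moves(fingers=[1,1,1,1,1], travel=[[0.367,-0.019,0],[0.367,-0.019,0],[0.367,-0.019,0],[0.367,-0.019,0],[0,0,0]], rot=[[0,0,-0.13],[0,0,-0.13],[0,0,-0.13],[0,0,-0.13],[0,0,0]])

```text
clock: 2.4
eef_pos: [0.4125, 0.1272, 0.4619]
tool_rot: [0.594, 0.805, 0.0, -0.0]
force: [-0.7, -2.2, 0.0]
grip_width: 1.004
```

```bash
python3 - <<'E'
from h import *
A,o=cur(); print(o["eef_pos"],o["joint_pos"].round(2),o["clock"])
for f in (0,1):
  B=tgt((.642,.185),-.44,.17,flip=f); print(B[:3,3]); rows(A,B,14)
E
```

```text
[0.41252219 0.12718947 0.46193766] [ 0.3   0.06 -0.77  1.66  0.04  1.43 -0.17] 2.4
[0.55377948 0.2265325  0.19925585]
14 rows travel [0.076 0.038 0.174] rot [-0.053 -0.021  0.065]
[0.55377948 0.2265325  0.19925585]
14 rows travel [-0.046  0.134  0.136] rot [ 0.026 -0.066 -0.21 ]
```

>>> apply_moves(fingers=[1,1,1,1,1,1,1,1,1,1], travel=[[0.076,0.038,0.174],[0.076,0.038,0.174],[0.076,0.038,0.174],[0.076,0.038,0.174],[0.076,0.038,0.174],[0.076,0.038,0.174],[0.076,0.038,0.174],[0.076,0.038,0.174],[0.076,0.038,0.174],[0.076,0.038,0.174]], rot=[[-0.053,-0.021,0.065],[-0.053,-0.021,0.065],[-0.053,-0.021,0.065],[-0.053,-0.021,0.065],[-0.053,-0.021,0.065],[-0.053,-0.021,0.065],[-0.053,-0.021,0.065],[-0.053,-0.021,0.065],[-0.053,-0.021,0.065],[-0.053,-0.021,0.065]])

```text
clock: 3.4
eef_pos: [0.4937, 0.2048, 0.2628]
tool_rot: [0.765, 0.605, 0.116, 0.188]
force: [0.5, -0.4, 0.1]
grip_width: 1.003
```

>>> apply_moves(fingers=[1,1,1,1,1], travel=[[0.076,0.038,0.174],[0.076,0.038,0.174],[0.076,0.038,0.174],[0.076,0.038,0.174],[0,0,0]], rot=[[-0.053,-0.021,0.065],[-0.053,-0.021,0.065],[-0.053,-0.021,0.065],[-0.053,-0.021,0.065],[0,0,0]])

```text
clock: 3.9
eef_pos: [0.5574, 0.2193, 0.1955]
tool_rot: [0.808, 0.507, 0.157, 0.257]
force: [-0.9, 0.2, 0.8]
grip_width: 0.998
```

```bash
python3 - <<'E'
from h import *
A,o=cur(); print(A.round(3),o["joint_pos"].round(2),o["clock"])
B=tgt((.642,.185),-.44,.17); rows(A,B,1)
d=manip.get_image("wrist"); print({k:v for k,v in d.items() if k!="image"})
cv2.imwrite("pics/w1.png",d["image"])
E
```

```text
[[ 0.437  0.738  0.514  0.557]
 [ 0.899 -0.354 -0.256  0.219]
 [-0.007  0.574 -0.819  0.196]
 [ 0.     0.     0.     1.   ]] [-0.34  0.5  -0.57  2.01  1.18  0.95 -2.15] 3.9
1 rows travel [ 0.041 -0.026 -0.056] rot [ 0.001  0.016 -0.008]
{'fovy': 69.15437443372254, 'cx': 280.53363954753377, 'cy': 212.96919831042683, 'rvec': array([-2.51493113,  0.71015515, -0.70871923]), 'tvec': array([-0.44526537,  0.47138848,  0.23019842])}
```

View pics/w1.png

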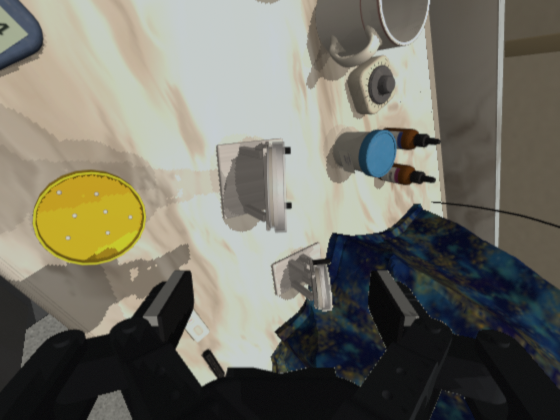

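The wrist view confirms the target. The large clear dish is seen edge-on at (268–287,139–232), with peg tips at (291,150) and (291,206). The small dish is at (318,280) and the yellow decoy at (90,217). I'll refine the seat from all three views.

```bash
python3 - <<'E'
from h import *
d=manip.get_image("wrist"); W=(d["fovy"],d["cx"],d["cy"],d["rvec"],d["tvec"])
Sc=dict(peg=[(295,170.5),(298.75,190.3)],cor=[(265,178.8),(268,204.5)])
Sd=dict(peg=[(208.3,194.3),(242.3,192.3)],cor=[(205.7,235),(250,232.3)])
Wr=dict(peg=[(291,150),(291,206)],cor=[(217,144),(220,229)])
def model(q):
    o,dd,l,n=seatframe(*q[:3]); w,b,h=q[3:6]; x=R.from_euler('z',q[2]).apply([1,0,0])
    P=[o+.0155*n+l*s*w+dd*np.sqrt(max(.05**2-w*w,0)) for s in (1,-1)]
    C=[np.array([q[0],q[1],.002])-b*x+l*s*h for s in (1,-1)]
    return P,C
def res(q):
    P,C=model(q); r=[]
    for c,D,s in (("scene",Sc,1),("side",Sd,1),(W,Wr,1)):
        r+=[(proj(c,P)-D["peg"]).ravel()*s,(proj(c,C)-D["cor"]).ravel()*s]
    return np.concatenate(r)
r=least_squares(res,[.64,.186,-.44,.03,.04,.043],loss='soft_l1'); print(r.x.round(4),r.cost); print(res(r.x).reshape(3,8).round(1))
# overlay
im=d["image"].copy(); o,dd,l,n=seatframe(*r.x[:3])
for off,rad in ((.0085,.046),(-.0085,.042)):
    a=np.linspace(0,2*np.pi,90); pts=[o+off*n+rad*(np.cos(t)*dd+np.sin(t)*l) for t in a]
    cv2.polylines(im,[np.round(proj(W,pts)).astype(int)],True,(0,0,255) if off>0 else (0,160,0),1)
P,C=model(r.x)
for p in proj(W,P+C): cv2.circle(im,tuple(int(round(v)) for v in p),2,(255,0,255),1)
cv2.imwrite("pics/ov1.png",cv2.resize(im[110:330,180:380],None,fx=2.7,fy=2.7,interpolation=cv2.INTER_CUBIC))
E
```

```text
[ 0.6408  0.1848 -0.4306  0.0319  0.0378  0.0432] 18.312237132650516
[[-0.8 -0.4 -1.  -1.2 -1.1  0.5 -1.2  0.6]
 [-0.  -2.3 -0.1 -2.2 -1.8 -0.   0.5 -0.1]
 [-0.1  2.1 -0.   0.5 -0.4  0.   2.7 -9.1]]
```

View pics/ov1.png

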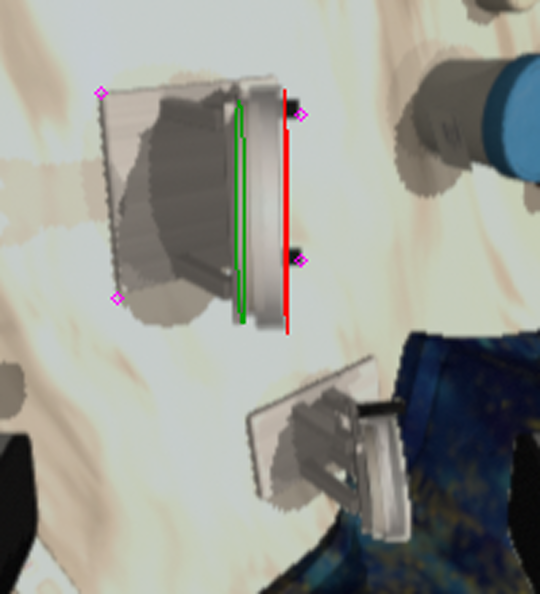

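```bash
python3 - <<'E'
from h import *
A,o=cur(); S=(.6408,.1848)
B=tgt(S,-.4306,.14); rows(A,B,3)
E
```

```text
3 rows travel [ 0.011 -0.014  0.069] rot [ 0.     0.007 -0.005]
```

>>> apply_moves(fingers=[0.5,0.5,0.5,0.5], travel=[[0.011,-0.014,0.069],[0.011,-0.014,0.069],[0.011,-0.014,0.069],[0,0,0]], rot=[[0,0.007,-0.005],[0,0.007,-0.005],[0,0.007,-0.005],[0,0,0]])

```text
clock: 4.4
eef_pos: [0.5684, 0.2174, 0.1741]
tool_rot: [0.803, 0.514, 0.163, 0.254]
force: [-0.1, 0.1, 0.6]
grip_width: 0.501
```

>>> apply_moves(fingers=[0.5,0.5,0.5,0.5], travel=[[0,0,0.2],[0,0,0.2],[0,0,0.1],[0,0,0]], rot=[[0,0,0],[0,0,0],[0,0,0],[0,0,0]])

```text
clock: 4.8
eef_pos: [0.5996, 0.2031, 0.1248]
tool_rot: [0.804, 0.513, 0.162, 0.254]
force: [-0.2, 0.4, 0.6]
grip_width: 0.501
```

```bash
python3 - <<'E'
from h import *
A,o=cur(); S=(.6408,.1848); print(o["grip_width"],o["joint_pos"].round(2),o["clock"])
print((np.linalg.inv(tgt(S,-.4306,0))@A).round(4))
B=tgt(S,-.4306,.0175); rows(A,B,4)
E
```

```text
0.501156888235239 [-0.32  0.64 -0.5   2.    1.37  0.86 -2.26] 4.8
[[ 1.0e+00 -2.6e-03 -1.2e-03 -5.0e-04]
 [ 2.6e-03  1.0e+00  1.0e-03  3.0e-04]
 [ 1.2e-03 -1.1e-03  1.0e+00 -7.9e-02]
 [ 0.0e+00  0.0e+00  0.0e+00  1.0e+00]]
4 rows travel [ 0.001 -0.001  0.128] rot [ 0.     0.    -0.001]
```

>>> apply_moves(fingers=[0.5,0.5,0.5,0.5,0.5], travel=[[0,0,0.128],[0,0,0.128],[0,0,0.128],[0,0,0.128],[0,0,0]], rot=[[0,0,0],[0,0,0],[0,0,0],[0,0,0],[0,0,0]])

```text
clock: 5.3
eef_pos: [0.632, 0.1882, 0.0743]
tool_rot: [0.804, 0.513, 0.163, 0.254]
force: [-0.2, 0.2, 0.4]
grip_width: 0.502
```

```bash
python3 - <<'E'
from h import *
A,o=cur(); S=(.6408,.1848); print(o["grip_width"],o["joint_pos"].round(2),o["clock"],o["force"])
print((np.linalg.inv(tgt(S,-.4306,0))@A).round(4)[:3,3])
w=manip.get_image("wrist")["image"]; s=manip.get_image("scene")["image"][120:240,230:350]
c=np.zeros((420,780,3),np.uint8); c[:,:420]=w[:,70:490]; c[:360,420:]=cv2.resize(s,None,fx=3,fy=3,interpolation=cv2.INTER_CUBIC)
cv2.imwrite("pics/g2.png",c)
E
```

```text
0.5018498419726948 [-0.3   0.75 -0.46  1.96  1.5   0.82 -2.32] 5.3 [-0.16697268  0.20588091  0.44686587]
[-0.0005  0.0005 -0.0171]
```

View pics/g2.png

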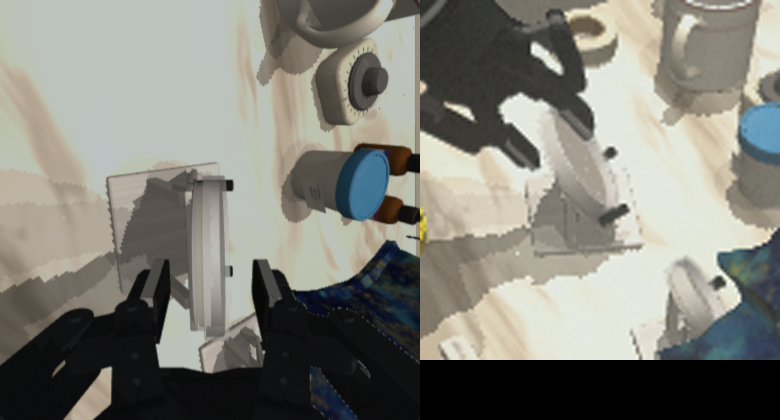

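The fingers straddle the overhang: pads at x≈167 and 256, dish at 190–228, centred to about a millimetre. Closing now.

>>> apply_moves(fingers=[0.3,0.2,0.0,0.0,0.0,0.0,0.0,0.0], travel=[[0,0,0],[0,0,0],[0,0,0],[0,0,0],[0,0,0],[0,0,0],[0,0,0],[0,0,0]], rot=[[0,0,0],[0,0,0],[0,0,0],[0,0,0],[0,0,0],[0,0,0],[0,0,0],[0,0,0]], squeeze=40)

```text
clock: 6.2
eef_pos: [0.6318, 0.1897, 0.0763]
tool_rot: [0.803, 0.514, 0.164, 0.254]
force: [-4.4, 1.3, 6.8]
grip_width: 0.188
```

>>> apply_moves(fingers=[0,0,0,0,0,0,0,0,0], travel=[[0,0.003,-0.04],[0,0.003,-0.08],[0,0.003,-0.12],[0,0,-0.16],[0,0,-0.2],[0,0,-0.2],[0,0,-0.2],[0,0,-0.1],[0,0,0]], rot=[[0,0,0],[0,0,0],[0,0,0],[0,0,0],[0,0,0],[0,0,0],[0,0,0],[0,0,0],[0,0,0]])

```text
clock: 7.1
eef_pos: [0.5633, 0.2215, 0.1861]
tool_rot: [0.803, 0.514, 0.165, 0.254]
force: [0.6, -0.2, -0.8]
grip_width: 0.191
```

```bash
python3 - <<'E'
from h import *
A,o=cur(); S=(.6408,.1848); print(o["grip_width"],o["joint_pos"].round(2),o["clock"],o["force"],o["moment"])
print((np.linalg.inv(tgt(S,-.4306,0))@A).round(4))
w=manip.get_image("wrist")["image"]; s=manip.get_image("scene")["image"][100:220,210:330]
c=np.zeros((420,780,3),np.uint8); c[:,:420]=w[:,70:490]; c[:360,420:]=cv2.resize(s,None,fx=3,fy=3,interpolation=cv2.INTER_CUBIC)
cv2.imwrite("pics/g3.png",c)
E
```

```text
0.19053848774621598 [-0.34  0.52 -0.56  2.02  1.23  0.92 -2.17] 7.1 [ 0.62701563 -0.22329563 -0.8006942 ] [ 0.34519242  0.56648385 -0.00678881]
[[ 1.     -0.0028  0.0031  0.001 ]
 [ 0.0028  1.      0.0035  0.0021]
 [-0.0031 -0.0035  1.     -0.1524]
 [ 0.      0.      0.      1.    ]]
```

View pics/g3.png

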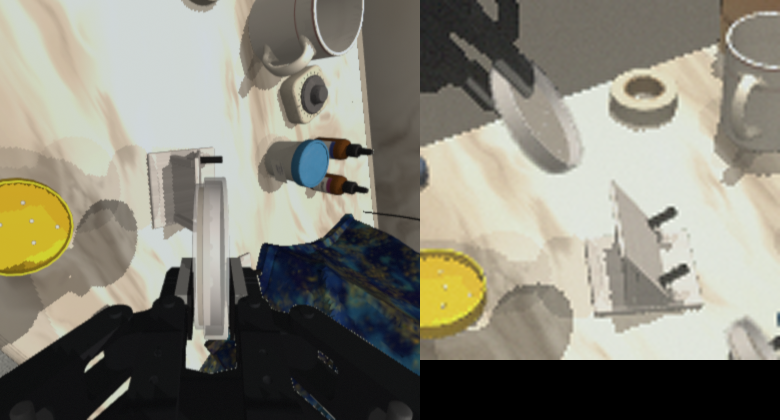

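The dish came out closed, with both shells between the pads, and the stand is empty. Next is the half turn about the tool axis, starting with a few rows to check which way joint 7 moves.

>>> apply_moves(fingers=[0,0,0,0], travel=[[0,0,0],[0,0,0],[0,0,0],[0,0,0]], rot=[[0,0,0.08],[0,0,0.16],[0,0,0.16],[0,0,0.16]], squeeze=50)

```text
clock: 7.6
eef_pos: [0.5617, 0.2178, 0.1771]
tool_rot: [0.883, 0.362, 0.199, 0.222]
force: [-0.3, 1.0, -3.9]
grip_width: 0.185
```

```bash
python3 - <<'E'
from h import *
A,o=cur(); S=(.6408,.1848); print(o["joint_pos"].round(2),o["grip_width"])
B=tgt(S,-.4306,.15,flip=True,off=.005); rows(A,B,22); print((np.linalg.inv(B)@A).round(3))
E
```

```text
[-0.48  0.5  -0.37  2.02  1.17  0.83 -2.5 ] 0.1845536090815497
22 rows travel [ 0.004 -0.002 -0.002] rot [0.001 0.    0.161]
[[-0.936  0.352  0.012  0.003]
 [-0.352 -0.936  0.005  0.008]
 [ 0.013  0.001  1.     0.005]
 [ 0.     0.     0.     1.   ]]
```

Positive turns drive joint 7 to its lower limit, so I'll turn the other way, which has room.

>>> apply_moves(fingers=[0,0,0,0,0,0,0,0,0,0], travel=[[0,0,0],[0,0,0],[0,0,0],[0,0,0],[0,0,0],[0,0,0],[0,0,0],[0,0,0],[0,0,0],[0,0,0]], rot=[[0,0,-0.1],[0,0,-0.16],[0,0,-0.18],[0,0,-0.18],[0,0,-0.18],[0,0,-0.18],[0,0,-0.18],[0,0,-0.18],[0,0,-0.18],[0,0,-0.18]])

```text
clock: 8.6
eef_pos: [0.5616, 0.2185, 0.1774]
tool_rot: [0.464, 0.834, 0.017, 0.298]
force: [0.2, -0.1, -0.9]
grip_width: 0.183
```

```bash
python3 - <<'E'
from h import *
A,o=cur(); S=(.6408,.1848); print(o["joint_pos"].round(2),o["grip_width"])
B=tgt(S,-.4306,.15,flip=True,off=.005); C=np.linalg.inv(B)@A; print(C.round(3))
print("about own z left", R.from_matrix((A.T@B)[:3,:3]).as_rotvec()/(np.pi/4))
E
```

```text
[-0.4   0.52 -0.49  2.02  1.2   0.89 -1.17] 0.18272744147350237
[[-0.55  -0.835  0.011  0.002]
 [ 0.835 -0.55   0.004  0.008]
 [ 0.003  0.011  1.     0.004]
 [ 0.     0.     0.     1.   ]]
about own z left [-0.01257633 -0.01337461 -2.74138267]
```

>>> apply_moves(fingers=[0,0,0,0,0,0,0,0,0,0], travel=[[0,0,0],[0,0,0],[0,0,0],[0,0,0],[0,0,0],[0,0,0],[0,0,0],[0,0,0],[0,0,0],[0,0,0]], rot=[[0,0,-0.18],[0,0,-0.18],[0,0,-0.18],[0,0,-0.18],[0,0,-0.18],[0,0,-0.18],[0,0,-0.18],[0,0,-0.18],[0,0,-0.18],[0,0,-0.18]])

```text
clock: 9.6
eef_pos: [0.5616, 0.2185, 0.1774]
tool_rot: [-0.188, 0.936, -0.181, 0.238]
force: [-0.0, 0.5, -0.5]
grip_width: 0.183
```

>>> apply_moves(fingers=[0,0,0,0,0,0,0], travel=[[0,0,0],[0,0,0],[0,0,0],[0,0,0],[0,0,0],[0,0,0],[0,0,0]], rot=[[0,0,-0.18],[0,0,-0.18],[0,0,-0.18],[0,0,-0.18],[0,0,-0.16],[0,0,-0.06],[0,0,0]])

```text
clock: 10.3
eef_pos: [0.5615, 0.2185, 0.1775]
tool_rot: [-0.511, 0.806, -0.254, 0.158]
force: [-0.5, 0.5, -0.6]
grip_width: 0.186
```

```bash
python3 - <<'E'
from h import *
A,o=cur(); S=(.6408,.1848); print(o["joint_pos"].round(2),o["grip_width"],o["clock"])
B=tgt(S,-.4306,.15,flip=True,off=.005); print((np.linalg.inv(B)@A).round(4)); rows(A,B,2)
d=manip.get_image("wrist"); s=manip.get_image("scene")["image"][100:220,210:330]
print([d[k] for k in ("rvec","tvec")])
c=np.zeros((420,780,3),np.uint8); c[:,:420]=d["image"][:,70:490]; c[:360,420:]=cv2.resize(s,None,fx=3,fy=3,interpolation=cv2.INTER_CUBIC)
cv2.imwrite("pics/g4.png",c)
E
```

```text
[-0.28  0.55 -0.65  2.01  1.25  0.97  0.95] 0.18627382170034656 10.3
[[ 0.9999 -0.0064  0.011   0.0024]
 [ 0.0063  1.      0.0039  0.0081]
 [-0.011  -0.0038  0.9999  0.0044]
 [ 0.      0.      0.      1.    ]]
2 rows travel [-0.01  -0.034 -0.018] rot [ 0.002 -0.007 -0.004]
[array([-0.42052348, -2.44488342, -0.2112027 ]), array([ 0.44197004, -0.35660408, -0.05935365])]
```

View pics/g4.png

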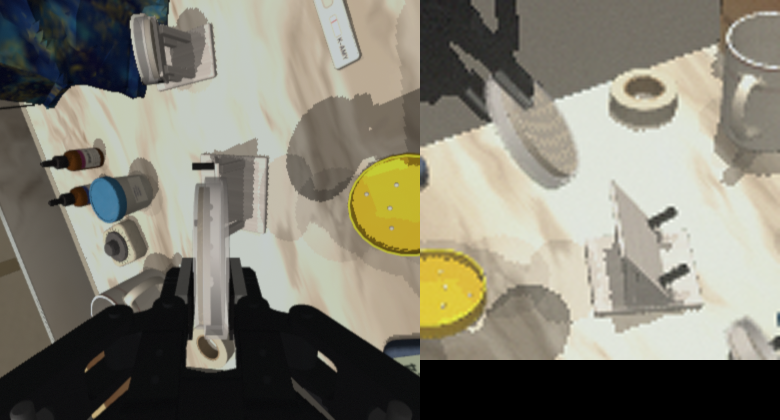

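The dish is turned over, with the tan base now facing up and away. It is still closed, and the far rim sits at the same image position as before (no slip). I'll align and insert with a small clearance off the slope.

>>> apply_moves(fingers=[0,0,0,0,0,0,0,0], travel=[[-0.01,-0.034,-0.018],[-0.01,-0.034,-0.018],[0,0,0],[0,0,0.15],[0,0,0.2],[0,0,0.2],[0,0,0.1],[0,0,0]], rot=[[0.002,-0.007,-0.004],[0.002,-0.007,-0.004],[0,0,0],[0,0,0],[0,0,0],[0,0,0],[0,0,0],[0,0,0]])

```text
clock: 11.2
eef_pos: [0.607, 0.2003, 0.1219]
tool_rot: [-0.514, 0.803, -0.253, 0.162]
force: [-0.4, 0.1, 0.6]
grip_width: 0.183
```

```bash
python3 - <<'E'
from h import *
A,o=cur(); S=(.6408,.1848); print(o["joint_pos"].round(2),o["grip_width"],o["clock"],o["force"])
B=tgt(S,-.4306,.0,flip=True,off=.0); print((np.linalg.inv(B)@A).round(4)); rows(A,tgt(S,-.4306,.026,flip=True,off=.004),4)
d=manip.get_image("wrist"); s=manip.get_image("side")["image"][150:240,170:290]
c=np.zeros((420,780,3),np.uint8); c[:,:420]=d["image"][:,70:490]; c[:270,420:]=cv2.resize(s,None,fx=3,fy=3,interpolation=cv2.INTER_CUBIC)
cv2.imwrite("pics/g5.png",c)
E
```

```text
[-0.26  0.67 -0.58  1.98  1.41  0.9   0.89] 0.18271773414236178 11.2 [-0.42121051  0.10232257  0.5920668 ]
[[ 1.0e+00 -1.0e-03  3.0e-04  0.0e+00]
 [ 1.0e-03  1.0e+00  7.0e-04 -5.0e-03]
 [-3.0e-04 -7.0e-04  1.0e+00 -7.2e-02]
 [ 0.0e+00  0.0e+00  0.0e+00  1.0e+00]]
4 rows travel [-0.     0.002  0.096] rot [ 0. -0. -0.]
```

View pics/g5.png

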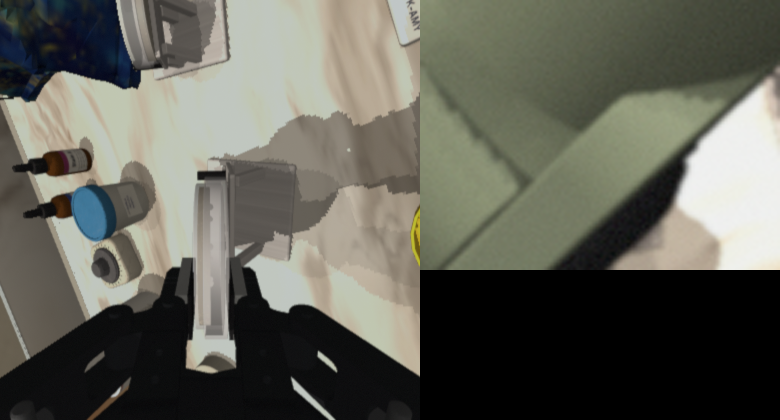

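>>> apply_moves(fingers=[0,0,0,0,0], travel=[[0,0,0.1],[0,0,0.1],[0,0,0.1],[0,0.01,0.08],[0,0,0]], rot=[[0,0,0],[0,0,0],[0,0,0],[0,0,0],[0,0,0]])

```text
clock: 11.8
eef_pos: [0.6299, 0.1898, 0.0833]
tool_rot: [-0.514, 0.803, -0.253, 0.162]
force: [-0.9, 0.0, -0.5]
grip_width: 0.181
```

>>> apply_moves(fingers=[0,0,0,0], travel=[[0,0.01,0.02],[0,0.01,0.01],[0,0.008,0.01],[0,0,0]], rot=[[0,0,0],[0,0,0],[0,0,0],[0,0,0]])

```text
clock: 12.2
eef_pos: [0.6301, 0.1908, 0.0794]
tool_rot: [-0.515, 0.803, -0.253, 0.163]
force: [1.1, -0.7, -0.4]
grip_width: 0.182
```

```bash
python3 - <<'E'
from h import *
A,o=cur(); S=(.6408,.1848); print(o["joint_pos"].round(2),o["grip_width"],o["clock"],o["force"])
o2,d,l,n=seatframe(*S,-.4306); print("force d,l,n",o["force"]@np.c_[d,l,n])
B=tgt(S,-.4306,.0,flip=True,off=.0); print((np.linalg.inv(B)@A).round(4)[:3,3])
E
```

```text
[-0.25  0.76 -0.54  1.96  1.51  0.87  0.83] 0.18160251309932268 12.2 [ 1.14362942 -0.73080303 -0.35986461]
force d,l,n [ 1.06583271 -0.18672268  0.89476206]
[-0.001  -0.0011 -0.0229]
```

>>> apply_moves(fingers=[0,0,0,0], travel=[[0,0.004,0.01],[0,0.002,0.01],[0,0,0.01],[0,0,0]], rot=[[0,0,0],[0,0,0],[0,0,0],[0,0,0]])

```text
clock: 12.6
eef_pos: [0.6317, 0.1903, 0.0763]
tool_rot: [-0.515, 0.803, -0.253, 0.164]
force: [0.1, -0.1, 8.2]
grip_width: 0.185
```

```bash
python3 - <<'E'
from h import *
A,o=cur(); S=(.6408,.1848)
o2,d,l,n=seatframe(*S,-.4306); print("force d,l,n",o["force"]@np.c_[d,l,n],o["moment"])
B=tgt(S,-.4306,.0,flip=True,off=.0); print((np.linalg.inv(B)@A).round(4)[:3,3])
d=manip.get_image("wrist"); s=manip.get_image("scene")["image"][120:240,230:350]
c=np.zeros((420,780,3),np.uint8); c[:,:420]=d["image"][:,70:490]; c[:360,420:]=cv2.resize(s,None,fx=3,fy=3,interpolation=cv2.INTER_CUBIC)
cv2.imwrite("pics/g6.png",c)
E
```

```text
force d,l,n [-6.63357864 -0.10073394  4.77093489] [-0.38376185 -0.41705482  0.10783085]
[-0.0012 -0.0007 -0.0194]
```

View pics/g6.png

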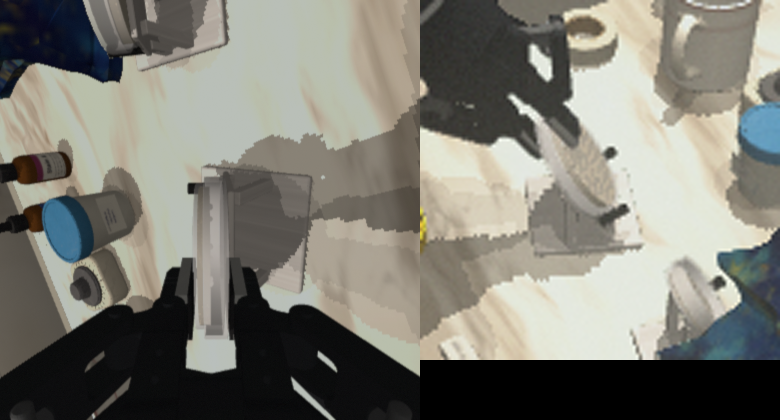

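It's seated: 6.6 N from the pegs and 4.8 N from the slope, with the TCP within 1 mm of where it was at the grasp. Releasing.

>>> apply_moves(fingers=[0.22,0.26,0.32,0.4,0.5,0.5,0.5,0.5], travel=[[0,0,0],[0,0,0],[0,0,0],[0,0,0],[0,0,0],[0,0,0],[0,0,0],[0,0,0]], rot=[[0,0,0],[0,0,0],[0,0,0],[0,0,0],[0,0,0],[0,0,0],[0,0,0],[0,0,0]])

```text
clock: 13.5
eef_pos: [0.6313, 0.1901, 0.0757]
tool_rot: [-0.515, 0.803, -0.253, 0.163]
force: [-0.4, 1.2, -0.2]
grip_width: 0.498
```

>>> apply_moves(fingers=[0.5,0.5,0.5,0.5,0.5,0.5,0.5,0.5], travel=[[0,0,-0.05],[0,0,-0.1],[0,0,-0.15],[0,0,-0.2],[0,0,-0.2],[0,0,-0.2],[0,0,-0.1],[0,0,0]], rot=[[0,0,0],[0,0,0],[0,0,0],[0,0,0],[0,0,0],[0,0,0],[0,0,0],[0,0,0]])

```text
clock: 14.3
eef_pos: [0.5684, 0.2196, 0.1758]
tool_rot: [-0.515, 0.803, -0.253, 0.164]
force: [0.5, -0.2, -1.0]
grip_width: 0.496
```

```bash
python3 - <<'E'
from h import *
o=manip.get_obs(); print(o["clock"],o["force"],o["grip_width"])
d=manip.get_image("wrist"); W=(d["fovy"],d["cx"],d["cy"],d["rvec"],d["tvec"]); s=manip.get_image("scene")["image"]
o,dd,l,n=seatframe(.6408,.1848,-.4306); a=np.linspace(0,2*np.pi,90); im=d["image"].copy()
for off,rad,col in ((-.0085,.046,(0,0,255)),(.0085,.042,(0,160,0))):
    pts=[o+off*n+rad*(np.cos(t)*dd+np.sin(t)*l) for t in a]
    cv2.polylines(im,[np.round(proj(W,pts)).astype(int)],True,col,1)
c=np.zeros((420,780,3),np.uint8); c[:,:420]=im[:,70:490]; c[:360,420:]=cv2.resize(s[120:240,230:350],None,fx=3,fy=3,interpolation=cv2.INTER_CUBIC)
cv2.imwrite("pics/g7.png",c)
E
```

```text
14.3 [ 0.48385772 -0.22288169 -0.98248166] 0.496484066957715
```

View pics/g7.png

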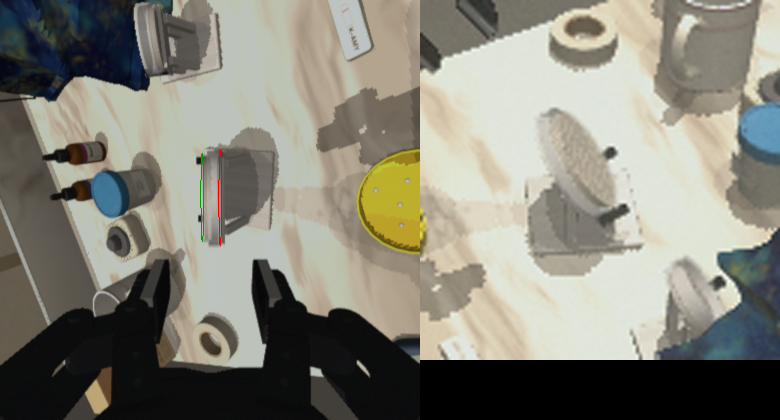

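The dish lies seated on both pegs with the base's gel face up and the lid against the plate. The model outline fits within about 1–2 px, and the gripper is well clear. Handing in.

```bash
python3 -c "
from station import manip
print(manip.sign_off())"
```

```text
the job is handed in; nothing more can be done
None
```

The larger dish is turned over and back in its own stand with the lid underneath. I handed the job in at about 14.3 s of the 45 s allowed; the sign-off reports no verdict.

I pinched the dish's upper overhang at 40–50 N, slid it up the slope, gave it a half turn about the tool axis and pushed it back until it met the pegs. Then I released it and backed off about 120 mm.

**Last checks**
- **Position:** the last wrist picture shows the dish resting on both pegs, closed. The predicted outline of a seated, turned-over dish fits within about 1–2 pixels.
- **Contact:** about 8 N at seating, and under 1.5 N (noise level) after release.
- **Small dish:** it was not touched and still stood in its stand.

**What went differently**
- **Wrong turn direction first:** my first few turning rows went the wrong way and stopped at joint 7's lower end (−2.50 of −2.52). I reversed and turned the other way; the dish kept its place in the grip.
- **Reaction at the grasp:** closing the fingers gave about 8 N, which pushed the arm about 2 mm up the slope. I allowed for this when putting the dish back.
- **Side camera:** it was blocked by the arm while the dish went back in, so those checks rest on the wrist and scene views.

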